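# Fetch the temperature logger from behind the sample containers

## Robot

A 6-joint arm with a two-finger parallel gripper is mounted at the origin on the work surface. World frame = base frame: x ahead of the robot, y to its left, z up, the work surface at z = 0. Lengths are in mm, angles in rad, forces in N, time in s.
With the tool pointing down it reaches from about 275 to 750 mm from the base axis. Payload 10.2 kg.
Tool frame: the origin (TCP) lies between the finger pads; the fingertips stand 17 mm ahead of it and the grasp point (between the pads) lies 2 mm behind it (tips_ahead is the distance from the TCP to the fingertips, in mm); z points along the fingers, y is the line along which they close (so a half turn about z gives the same grasp; the last joint's range is limited). The gripper opens to 85 mm and grips with 20 to 120 N. Pads are 22 mm wide; open, the fingers measure 114 mm over their backs; the gripper's body (76 mm by 85 mm) begins 54 mm behind the grasp point. The pads swing forward as they close: fully open they stand 13 mm farther back than shut.
Start: joints at [-1.46, 0.313, 1.498, -0, 1.331, -0.223], TCP at [171.996, -496.033, 248.294] pointing down, gripper open.
Joint ranges: [-2.94, 2.94], [-0.97, 2.17], [0.19, 2.56], [-1.23, 4.37], [0.02, 3.11], [-2.88, 2.88]. Speed limits (rad/s): [2.39, 2.39, 3.01, 3.14, 3.14, 3.14].

## Interface

Orientations are given as a unit quaternion [w, x, y, z].
In Python, from rig import sense, capture, finish_job, boxes_of, tips_ahead gives the robot as it stands.
- The arm moves only by the tool drive_tool, never from a script. Its argument "commands" is text: rows parted by semicolons, each of 7 numbers parted by spaces: the shift along the world's x, y, z in units of 0.1 m (1.0 is 0.1 m), then the turn, a rotation vector about the world's x, y, z in units of pi/4 rad (1.0 is pi/4 rad), then the opening in per cent of the stroke, from 0 (shut) to 100 (fully open). A call has 1 to 20 rows; each row shifts and turns the commanded pose from where the row before left it; what a row does not reach is not made up. A row lasts 1/12 s, in which the tool goes at most 41.7 mm and 7.16 degrees, less where a joint would pass 70% of its speed; a pose out of reach is approached as far as the arm can. A call with a number of a shift or a turn outside -1 to 1 is refused whole. A call with a gripper value outside its range is refused whole. The fingers move at their own pace and stop on an object; "force" is the grip in N (left out, the last holds). Time passes only in rows, so rows that do not move let the fingers close. It gives the time, the measured TCP pose, the force, the opening and the grip force at its end, in the units of the state.
- sense(): the state, without advancing time (a new reading comes with each control period).
- capture(name): name is "scene" or "top"; returns a dict with "pixels" (384x512x3 uint8, blue, green, red), "fov_y" (degrees; the focal length in pixels is half the picture's height over the tangent of half this angle, whatever the lens; pixels are square), "cx", "cy" (the principal point, pixels), "position" and "attitude" of the camera in the world. Camera axes: x right, y down, z forward; pixel columns grow to the right and rows downward; lengths in mm; the calibration is good to about 2 mm. A picture is of the moment at which its call begins. There is no depth.
- finish_job(): hands the job in; it is judged then, once.
Trained networks look in a picture, given as the dict that the camera call returned (one of the last four; its "shot" number tells which), for a name from the list of things; names that differ only in an ending like _2 or _b are one class to them, and where a whole thing is asked for, a point or a joint stands for the part that bears it (a point fixed in the world has none). Each returns a list of dicts, best first, with "confidence" (0 to 1); they miss things now and then, are a little off and sometimes report something else, mostly with a low value. They report only what shows in the picture. A call takes as long as a camera call. They do not tell look-alikes from the thing itself.
- boxes_of(picture, name): "position" ([column, row] in pixels, amid what is visible of it).
The state is a dict: "time_s": time; "joints": joint angles; "dq": joint speeds; "tau": joint torques, N m; "eef_pos": TCP position; "ee_rot": TCP orientation; "force": force on the tool from outside, world axes, zero at the start; "wrist_torque": the same for the moment, N m; "grip_width": opening from 0.0 (shut) to 1.0 (fully open); "grip_force": force on a finger pad.
Only numpy, scipy, OpenCV 4.12 (cv2) and the standard library are available. Lean on these libraries where they do the work, as an engineer would, in place of code of your own. Each camera call takes 0.05 s, during which the arm holds its last target. There are 200 camera calls.

## Task

The temperature logger lies in the white crate behind three standing sample containers. Move all three containers out to the black side tray first, leaving the logger where it lies; then set the logger, lying flat with its screen up, centred on the reading dock between the two end cheeks and in line with it; then stand each container back in the crate on the very spot where it stood at the start. Keep the containers upright throughout and leave the tape roll, the scraper and the mug alone.

Things in the scene. Friction and masses are not known exactly. Their poses are not given: they have to be found in the camera images.
- jar: Round white plastic jar with a flat black screw lid: 50 mm diameter (lid 52 mm, from 78 mm up), 100 mm tall, about 0.2 kg. Stands in the crate. Origin: centre of its underside; z up along its axis.
- square_bottle: White plastic bottle of square section, 46 x 46 mm and 90 mm tall to its flat shoulder, with a round blue cap (34 mm diameter) on top, 118 mm tall in all, about 0.22 kg. Stands in the crate, turned up to about 0.25 rad from the crate's axes. Origin: centre of its underside; x and y square to its faces, z up.
- flask: Round stainless steel flask, 44 mm diameter and straight up to 86 mm, then a sloping shoulder and a small round knob (18 mm diameter), 114 mm tall in all, about 0.26 kg. Stands in the crate. Origin: centre of its underside; z up along its axis.
- logger: Temperature logger: flat grey plastic box 45 mm (its x) x 100 mm (its y) x 35 mm tall with a black screen on top, about 0.16 kg. Lies at the far side of the crate, its long side towards the containers, which stand 4 to 28 mm in front of it (nearer the robot). Origin: centre of its underside; z up. Either end may go to either cheek of the dock.
- crate: White perforated plastic crate, open at the top, fixed to the bench: 240 mm (x) x 300 mm (y) outside, walls 6 mm thick and 55 mm high, floor 6 mm thick. The three containers stand in a row along its y, about 75 mm apart, near its middle, in any order; the logger lies about 45 mm beyond its centre (+x). Origin: centre of its underside.
- side_tray: Shallow black tray, empty, fixed to the bench to the left or the right of the crate: 280 mm (x) x 170 mm (y) outside, floor 4 mm thick, lip 6 mm wide and 12 mm high. The side area for the containers: any place in it will do, standing flat on its floor. Origin: centre of its underside.
- dock: Reading dock for the logger, fixed to the bench on the other side of the crate: grey pad 120 mm (x) x 150 mm (y), top 8 mm above the bench, with an aluminium cheek, 8 mm thick and 60 mm wide, standing 20 mm above the pad at each end; 124 mm clear between the cheeks along y, sides open along x. The logger lies on the pad with its y along the dock's y. Origin: centre of its underside.
- tape_roll: Bystander: cardboard-coloured roll lying flat, 72 mm diameter, 25 mm tall, lying beyond the crate to the right (-y). Origin: centre of its underside.
- scraper: Bystander: hand scraper (spatula) lying on the bench beyond the crate.
- mug: Bystander: white mug, 76 mm diameter, 90 mm tall, standing at the far side. Origin: centre of its underside.
There are look-alikes about, which are no part of the job. There is more than one size of the dock; the job needs the smaller.

How it is judged:
By the outcome, as a careful person would: the job done as asked, in the order asked, and still so for the second after the job is handed in, with the robot touching nothing.
It also fails if it takes over 141 s, if anything falls off the work surface, if the arm or the gripper's body presses on something with over 40 N, if the wrist force passes 120 N, or if a joint passes its speed limit or range.

## Working session

There is one attempt and no reset: what is moved stays moved. The work goes in short steps, Python scripts to look and compute and a tool call to move; the robot and the scene stay as the last step left them, time stands still between calls to the robot, and variables do not carry over. Pictures are saved under pics/ and viewed, at most 14 in all, crops included, and the job is handed in when it is done.

Besides the shell and the picture viewer there is one more tool, called after "Call:" as name(argument=value, ...), one argument or row to a line, values as JSON. drive_tool: Moves the arm, as the interface text tells. Shifts and turns lie within -1 to 1; 1 stands for 0.1 m of shift or pi/4 rad of turn. Its arguments: {"type":"object","properties":{"commands":{"type":"string"},"force":{"type":"number"}},"required":["commands"]}

```bash
ls; mkdir -p pics; cat > h.py <<'E'
import numpy as np, cv2
from scipy.spatial.transform import Rotation as R
from rig import sense, capture, finish_job, boxes_of, tips_ahead
def cam(p):
    f=p["pixels"].shape[0]/2/np.tan(np.radians(p["fov_y"])/2)
    a=np.array(p["attitude"],float)
    M=a if a.shape==(3,3) else R.from_quat(a[[1,2,3,0]]).as_matrix()
    return f,M,np.array(p["position"],float)
def w(p,uv,z):
    f,M,c=cam(p); d=M@np.array([(uv[0]-p["cx"])/f,(uv[1]-p["cy"])/f,1]); return c+d*(z-c[2])/d[2]
def px(p,P):
    f,M,c=cam(p); q=(np.atleast_2d(P)-c)@M; return np.c_[p["cx"]+f*q[:,0]/q[:,2],p["cy"]+f*q[:,1]/q[:,2]]
E
python3 - <<'E'
from h import *
for n in("scene","top"):
    p=capture(n); cv2.imwrite(f"pics/{n}0.png",p["pixels"]); print(n,{k:v for k,v in p.items() if k!="pixels"})
    for o in "jar square_bottle flask logger crate side_tray dock tape_roll scraper mug".split():
        print(o,[(np.round(b["position"]).tolist(),round(b["confidence"],2),np.round(w(p,b["position"],0)[:2]).tolist()) for b in boxes_of(p,o)])
s=sense();print(s,tips_ahead)
E
```

```text
pics
scene {'fov_y': 49.013437312410616, 'cx': 258.5010876981384, 'cy': 191.03353886570636, 'position': array([1628.23939405,  338.45593362,  805.8267362 ]), 'attitude': array([-0.27939509,  0.54794053,  0.70354751, -0.35597818]), 'shot': 1}
jar [([226.0, 174.0], 0.63, [493.0, -57.0])]
square_bottle [([227.0, 235.0], 0.7, [785.0, 38.0]), ([249.0, 180.0], 0.64, [506.0, 27.0]), ([224.0, 202.0], 0.32, [643.0, -17.0])]
flask [([204.0, 167.0], 0.96, [465.0, -147.0])]
logger [([216.0, 196.0], 0.72, [616.0, -52.0])]
crate [([223.0, 204.0], 0.69, [653.0, -17.0]), ([228.0, 174.0], 0.47, [490.0, -54.0])]
side_tray [([143.0, 170.0], 0.9, [541.0, -344.0])]
dock [([419.0, 235.0], 0.88, [651.0, 565.0]), ([348.0, 189.0], 0.56, [477.0, 355.0])]
tape_roll [([133.0, 206.0], 0.9, [732.0, -283.0])]
scraper [([227.0, 234.0], 0.76, [784.0, 36.0])]
mug [([324.0, 227.0], 0.61, [683.0, 300.0])]
top {'fov_y': 42.098378382305796, 'cx': 256.31726017460073, 'cy': 196.20152233963128, 'position': array([ 287.56726262,  108.90394427, 1738.06561853]), 'attitude': array([-0.06684558,  0.71240025, -0.6952277 ,  0.0683
[... 538 characters left out ...]
0])]
{'time_s': 1.1, 'joints': array([-1.46042315e+00,  3.12888915e-01,  1.49769705e+00,  1.96876676e-05,
        1.33099545e+00, -2.23396621e-01]), 'dq': array([-0.00104719, -0.00164153, -0.00199948,  0.00158964,  0.00065585,
        0.00077231]), 'tau': array([-1.93939668e-03, -4.12174988e+01, -2.59898132e+01, -3.78819268e-04,
        4.88937039e-04,  2.34925159e-05]), 'eef_pos': array([ 171.98930117, -496.03801311,  248.30096184]), 'ee_rot': array([6.15171450e-06, 9.86107392e-01, 1.66109034e-01, 9.22944303e-06]), 'force': array([-0.18788301, -0.50107731, -0.13626376]), 'wrist_torque': array([-0.03392999,  0.02195351, -0.02231221]), 'grip_force': 0.0, 'grip_width': 0.9968697845045658} 17.0
```

```bash
python3 - <<'E'
import cv2
a=cv2.imread("pics/top0.png"); b=cv2.imread("pics/scene0.png")
cv2.imwrite("pics/a.png",cv2.resize(a[130:270,250:400],None,fx=4,fy=4,interpolation=cv2.INTER_CUBIC)[:560,:600])
cv2.imwrite("pics/b.png",cv2.resize(a[150:290,90:240],None,fx=4,fy=4,interpolation=cv2.INTER_CUBIC))
cv2.imwrite("pics/c.png",cv2.resize(b[125:265,105:305],None,fx=4,fy=4,interpolation=cv2.INTER_CUBIC))
E
```

```text
(no output)
```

View pics/a.png

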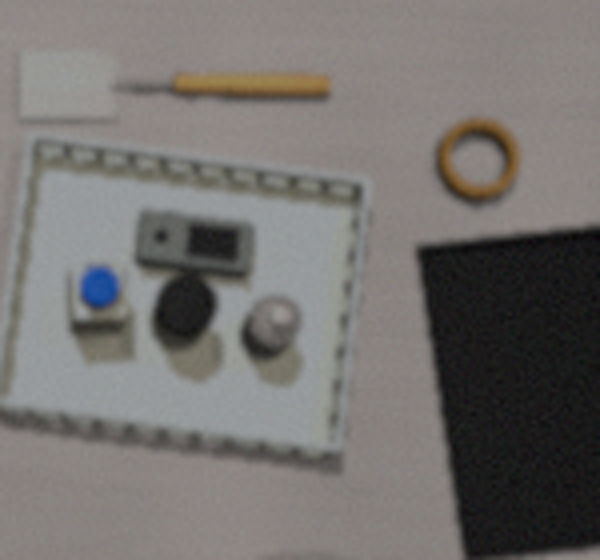

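View pics/b.png

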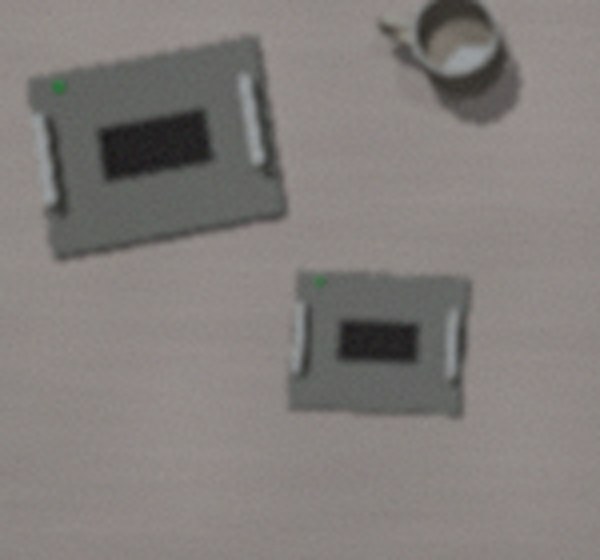

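View pics/c.png

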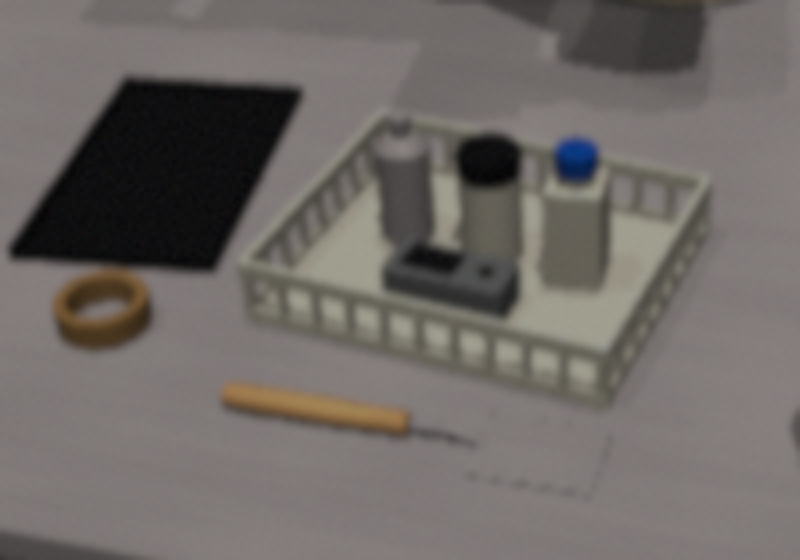

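View pics/scene0.png

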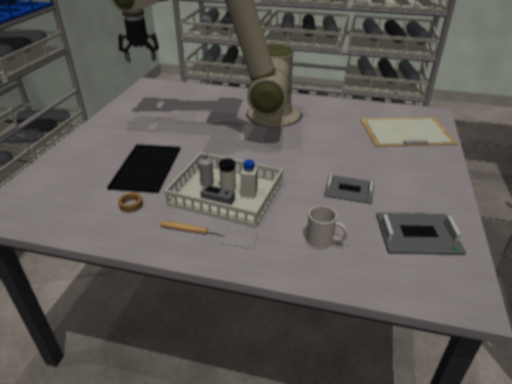

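The top view shows the bottle (blue cap) at about (275,202), the jar (black lid) at (296,206), the flask at (317,210) and the logger at (298,190). The tape roll is at (369,170), the scraper at (293,152), the side tray at about (386,228) and the mug at (204,160).

There are two docks, at (184,236) and (130,187). The crop confirms the one at (184,236): its pad is about 42 px, or 155 mm, which fits 150 mm. The other is about 57 px, or 205 mm, so it is too large.

Next I'll measure by matching modelled outlines to colour masks.

```bash
cat > seg.py <<'E'
from h import *
from scipy.optimize import least_squares
S=8
def avg(n,k=4):
    ps=[capture(n) for _ in range(k)]; p=dict(ps[-1]); p["pixels"]=np.mean([q["pixels"] for q in ps],0).astype(np.uint8); return p
def roi(p,c,r):
    u,v=int(c[0]),int(c[1]); im=p["pixels"][v-r:v+r,u-r:u+r].astype(np.float32)
    return cv2.resize(im,None,fx=S,fy=S,interpolation=cv2.INTER_CUBIC),(u-r,v-r)
def blob(m,o,c):
    n,l,st,ce=cv2.connectedComponentsWithStats(m.astype(np.uint8))
    i=1+np.argmax([s[4] if s[4]<0.9*m.size else 0 for s in st[1:]])
    mm=(l==i).astype(np.uint8); ct=max(cv2.findContours(mm,cv2.RETR_EXTERNAL,cv2.CHAIN_APPROX_NONE)[0],key=cv2.contourArea)
    return (ct[:,0]+.5)/S-.5+np.array(o)
def circ(r,z): t=np.linspace(0,2*np.pi,48,endpoint=False); return np.c_[r*np.cos(t),r*np.sin(t),0*t+z]
def rect(a,b,z): return np.array([[i*a/2,j*b/2,k] for i in(-1,1) for j in(-1,1) for k in z],float)
def mom(c):
    m=cv2.moments(np.float32(c*16)); A=m["m00"]; return np.array([m["m10"]/A/16,m["m01"]/A/16,A/256]),np.array([m["mu20"]-m["mu02"],2*m["mu11"]])/A/256
def fit(p,ct,model,yaw0=None):
    ct=cv2.convexHull(np.float32(ct))
    o,q=mom(ct); x0=list(w(p,o[:2],model[:,2].mean())[:2])+([yaw0] if yaw0 is not None else [])
    def f(x):
        y=x[2] if len(x)>2 else 0; P=model@np.array([[np.cos(y),np.sin(y),0],[-np.sin(y),np.cos(y),0],[0,0,1]])+[x[0],x[1],0]
        h,k=mom(cv2.convexHull(np.float32(px(p,P)))); f.A=h[2]
        return np.r_[h[:2]-o[:2], (k-q) if len(x)>2 else []]
    s=least_squares(f,x0,diff_step=1e-4,x_scale=[100,100]+([.3] if len(x0)>2 else []))
    return np.round(s.x,3 if len(x0)>2 else 1),"area obs/model",round(o[2]/f.A,2),"res",round(s.cost,3)
E
cat > m1.py <<'E'
from seg import *
cap,lid,log=circ(17,124),np.r_[circ(26,106),circ(26,84)],rect(45,100,(6,41))
cap=np.r_[circ(17,124),circ(17,97)]
def meas(p,bx,r=14):
    im,o=roi(p,bx["b"],r); b,g,rr=cv2.split(im); print(" cap",fit(p,blob(b-rr>40,o,0),cap))
    im,o=roi(p,bx["j"],r); print(" lid",fit(p,blob(im.max(2)<75,o,0),lid))
if __name__=="__main__":
    p=avg("top"); cv2.imwrite("pics/top_avg0.png",p["pixels"]); np.save("top0.npy",p["pixels"])
    meas(p,{"b":(275,202),"j":(296,206)})
    im,o=roi(p,(298,190),19); print(" logger",fit(p,blob((im.max(2)<125)&(np.arange(im.shape[0])[:,None]<19*S+6*S),o,0),log,-.1))
    im,o=roi(p,(184,236),30); b,g,r=cv2.split(im); print(" dock",fit(p,blob(g-r>2,o,0),rect(120,150,(0,8)),0.))
    im,o=roi(p,(390,227),48); print(" tray",fit(p,blob(im.max(2)<60,o,0),rect(280,170,(0,12)),.1))
    print("dock px",p["pixels"][228,184],"bench",p["pixels"][220,240],"flask",p["pixels"][210,317],"shadow",p["pixels"][221,319],"floor",p["pixels"][228,310],"lidpx",p["pixels"][205,296],"log",p["pixels"][193,290])
    s=avg("scene"); np.save("scene0.npy",s["pixels"]); print("scene")
    meas(s,{"b":(249,165),"j":(227,165)},10)
    im,o=roi(s,(204,170),12);
    print("flaskS",s["pixels"][172,205],s["pixels"][172,214],s["pixels"][180,205])
E
python3 m1.py
```

```text
cap (array([587.9,  48.8]), 'area obs/model', np.float64(0.83), 'res', np.float64(0.0))
 lid (array([583.1, -23. ]), 'area obs/model', np.float64(1.8), 'res', np.float64(0.0))
 logger (array([ 6.45745e+02, -3.66990e+01, -2.20000e-02]), 'area obs/model', np.float64(0.84), 'res', np.float64(20.921))
 dock (array([482.989, 301.351,   0.   ]), 'area obs/model', np.float64(0.5), 'res', np.float64(3352.788))
 tray (array([ 5.31570e+02, -3.39139e+02,  1.37000e-01]), 'area obs/model', np.float64(0.97), 'res', np.float64(12.61))
dock px [97 99 97] bench [134 136 141] flask [109 112 116] shadow [104 118 120] floor [156 154 149] lidpx [29 29 32] log [ 98 100  98]
scene
 cap (array([576.5,  45.3]), 'area obs/model', np.float64(0.61), 'res', np.float64(0.0))
 lid (array([576.9, -25.8]), 'area obs/model', np.float64(0.94), 'res', np.float64(0.0))
flaskS [73 73 78] [134 148 150] [73 74 78]
```

```bash
cat > edge.py <<'E'
from seg import *
from scipy.ndimage import map_coordinates
from scipy.optimize import minimize
def grads(p):
    im=cv2.GaussianBlur(p["pixels"].astype(np.float32),(0,0),.7)
    return [(cv2.Sobel(im[:,:,c],cv2.CV_32F,1,0)/8,cv2.Sobel(im[:,:,c],cv2.CV_32F,0,1)/8) for c in range(3)]
def outline(p,P):
    h=cv2.convexHull(np.float32(px(p,P)))[:,0]; h=np.r_[h,h[:1]]; d=np.r_[0,np.cumsum(np.hypot(*np.diff(h,axis=0).T))]
    t=np.arange(0,d[-1],.3); i=np.clip(np.searchsorted(d,t,'right')-1,0,len(h)-2); a=((t-d[i])/(d[i+1]-d[i]))[:,None]
    q=h[i]*(1-a)+h[i+1]*a; T=h[i+1]-h[i]; T/=np.hypot(*T.T)[:,None]; return q,np.c_[-T[:,1],T[:,0]]
def place(m,x):
    y=x[2] if len(x)>2 else 0; c,s=np.cos(y),np.sin(y); return m@np.array([[c,s,0],[-s,c,0],[0,0,1]])+[x[0],x[1],0]
def score(x,views,parts):
    tot=0
    for p,G in views:
        for m in parts:
            q,n=outline(p,place(m,x)); cc=[q[:,1],q[:,0]]
            tot+=np.mean(np.max([abs(map_coordinates(gx,cc,order=1)*n[:,0]+map_coordinates(gy,cc,order=1)*n[:,1]) for gx,gy in G],0)**.7)
    return -tot
def efit(views,parts,x0):
    x0=np.array(x0,float); best=None; span=12
    g=np.arange(-15,16,3.); ys=[0] if len(x0)<3 else np.arange(-.2,.21,.05)
    c=[x0+np.r_[a,b,[y] if len(x0)>2 else []] for a in g for b in g for y in ys]
    v=[score(k,views,parts) for k in c]; k=c[int(np.argmin(v))]
    sim=np.vstack([k]+[k+d for d in np.diag([3,3,.05][:len(k)])])
    r=minimize(score,k,args=(views,parts),method="Nelder-Mead",options=dict(initial_simplex=sim)); return np.round(r.x,3),round(-r.fun,1)
OBJ=dict(
 jar=([np.r_[circ(26,106),circ(26,84)],np.r_[circ(25,6),circ(26,106)]],(580,-25)),
 flask=([np.r_[circ(22,6),circ(22,92)],np.r_[circ(9,120),circ(9,112)]],(575,-95)),
 square_bottle=([np.r_[circ(17,124),circ(17,100)],rect(46,46,(6,96)),rect(46,46,(96,))],(582,47,-.1)),
 logger=([rect(45,100,(6,41)),rect(45,100,(41,))],(646,-37,-.12)),
 crate=([rect(240,300,(0,55)),rect(228,288,(55,))],(600,-25,-.12)),
 dock=([rect(120,150,(0,8))],(473,358,0)),
 side_tray=([rect(280,170,(0,12))],(523,-349,.1)))
def run(pt,ps,names,start={}):
    V=[(p,grads(p)) for p in (pt,ps)]; out={}
    for n in names:
        parts,x0=OBJ[n]; x0=start.get(n,x0)
        out[n]=[efit(v,parts,x0) for v in (V,V[:1],V[1:])]; print(n,*[(a.tolist(),b) for a,b in out[n]])
    return out
def draw(p,res,fn,box):
    u,v,W,H=box; k=4; im=cv2.resize(p["pixels"][v:v+H,u:u+W],None,fx=k,fy=k,interpolation=cv2.INTER_CUBIC)
    for n,x in res.items():
        for m in OBJ[n][0]:
            q,_=outline(p,place(m,x)); cv2.polylines(im,[np.int32(((q-[u,v])+.5)*k)],True,(0,0,255),1)
    cv2.imwrite(fn,im)
E
python3 - <<'E'
from edge import *
pt=capture("top");ps=capture("scene");pt["pixels"]=np.load("top0.npy");ps["pixels"]=np.load("scene0.npy")
o=run(pt,ps,list(OBJ)); res={n:v[0][0] for n,v in o.items()}
np.save("res0.npy",res,allow_pickle=True)
draw(pt,res,"pics/d.png",(240,130,190,148)); draw(ps,res,"pics/e.png",(105,135,195,130)); 
E
```

```text
jar ([574.805, -24.673], np.float64(33.7)) ([573.35, -23.595], np.float64(17.8)) ([577.741, -25.447], np.float64(16.8))
flask ([570.497, -100.408], np.float64(21.4)) ([566.747, -99.85], np.float64(12.1)) ([576.999, -97.284], np.float64(11.4))
square_bottle ([585.614, 47.709, 0.111], np.float64(41.6)) ([584.617, 49.463, 0.294], np.float64(21.6)) ([586.371, 47.818, 0.052], np.float64(20.7))
logger ([643.482, -36.963, -0.094], np.float64(23.1)) ([640.965, -36.255, -0.178], np.float64(14.2)) ([647.713, -36.537, 0.074], np.float64(10.7))
crate ([597.153, -22.856, -0.113], np.float64(18.9)) ([588.039, -31.19, -0.116], np.float64(8.5)) ([600.402, -22.158, -0.107], np.float64(10.8))
dock ([478.11, 354.544, -0.007], np.float64(11.5)) ([478.07, 355.583, -0.017], np.float64(6.0)) ([478.331, 353.614, 0.012], np.float64(5.7))
side_tray ([522.748, -339.854, 0.138], np.float64(21.7)) ([522.848, -339.04, 0.138], np.float64(11.3)) ([522.053, -341.478, 0.142], np.float64(10.6))
```

View pics/d.png

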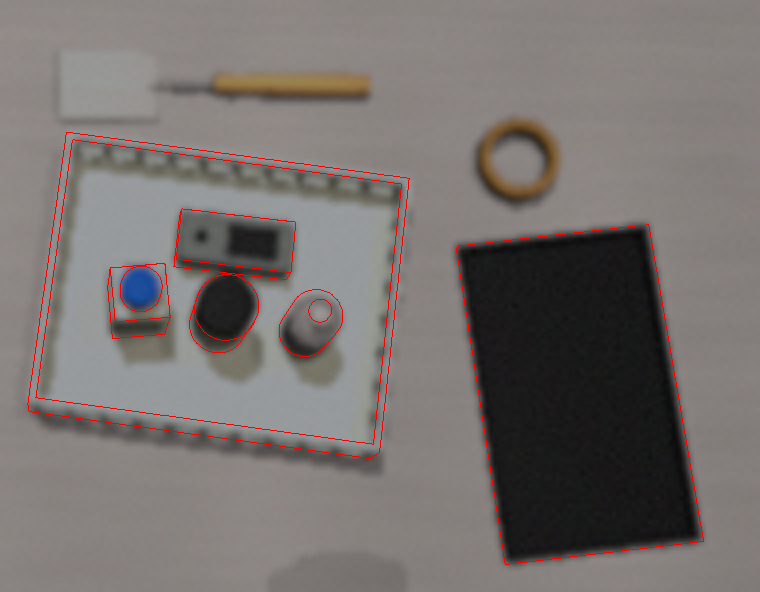

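View pics/e.png

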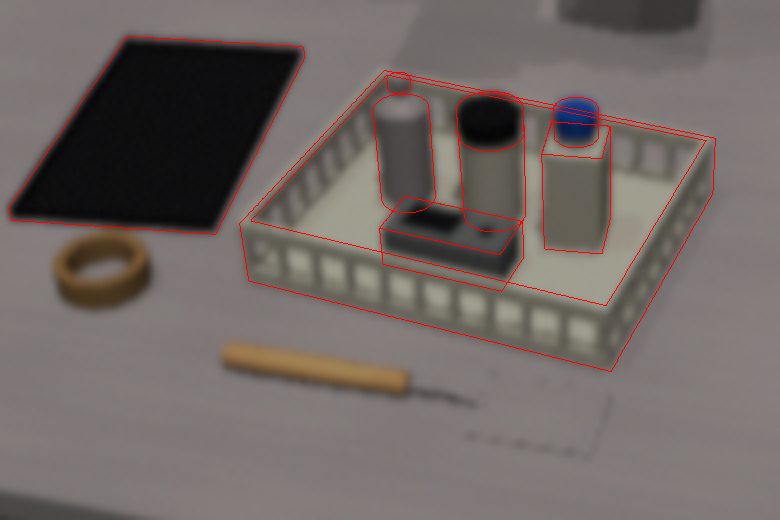

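The overlays match the things. In the top view they lie on the lid at (296,205), the cap at (275,202), the knob at (320,207) and the tray. The small dock fits at about (478,355). Jar, flask and bottle come out at (575,-25), (570,-100) and (585,48).

The flask goes first.

Call:
drive_tool(
  commands=".2653 .264 -.04 0 0 .0954 100;.2653 .264 -.04 0 0 .0954 100;.2653 .264 -.04 0 0 .0954 100;.2653 .264 -.04 0 0 .0954 100;.2653 .264 -.04 0 0 .0954 100;.2653 .264 -.04 0 0 .0954 100;.2653 .264 -.04 0 0 .0954 100;.2653 .264 -.04 0 0 .0954 100;.2653 .264 -.04 0 0 .0954 100;.2653 .264 -.04 0 0 .0954 100;.2653 .264 -.04 0 0 .0954 100;.2653 .264 -.04 0 0 .0954 100;.2653 .264 -.04 0 0 .0954 100;.2653 .264 -.04 0 0 .0954 100;.2653 .264 -.04 0 0 .0954 100;0 0 0 0 0 0 100;0 0 0 0 0 0 100",
  force=40,
)

```text
time_s: 3.02
eef_pos: [570.5, -98.7, 187.6]
ee_rot: [-0.0, 0.745, 0.667, -0.0]
force: [-0.2, 0.3, -0.3]
grip_width: 0.998
grip_force: 0.0
```

Call:
drive_tool(
  commands="0 -.015 -.3 0 0 0 100;0 0 -.3 0 0 0 100;0 0 -.3 0 0 0 100;0 0 -.2 0 0 0 100;0 0 -.1 0 0 0 100;0 0 0 0 0 0 100;0 0 0 0 0 0 0;0 0 0 0 0 0 0;0 0 0 0 0 0 0;0 0 0 0 0 0 0;0 0 0 0 0 0 0;0 0 0 0 0 0 0;0 0 0 0 0 0 0;0 0 0 0 0 0 0",
)

```text
time_s: 4.18
eef_pos: [570.4, -101.8, 69.6]
ee_rot: [0.001, 0.746, 0.666, 0.0]
force: [-1.4, 0.6, 7.8]
grip_width: 0.501
grip_force: 42.7
```

Call:
drive_tool(
  commands="0 0 .2 0 0 0 0;0 0 .35 0 0 0 0;.03 -.15 .25 0 0 0 0;.06 -.35 0 0 0 0 0;.06 -.38 0 0 0 0 0;.06 -.38 0 0 0 0 0;.06 -.38 0 0 0 0 0;.06 -.35 0 0 0 0 0;.035 -.288 -.05 0 0 0 0;0 0 -.25 0 0 0 0;0 0 -.25 0 0 0 0;0 0 -.15 0 0 0 0;0 0 -.07 0 0 0 0;0 0 -.04 0 0 0 0;0 0 0 0 0 0 0;0 0 0 0 0 0 0",
)

```text
time_s: 5.52
eef_pos: [606.8, -329.4, 68.2]
ee_rot: [0.001, 0.746, 0.666, 0.0]
force: [-0.0, -0.7, -3.1]
grip_width: 0.505
grip_force: 40.9
```

Call:
drive_tool(
  commands="0 0 -.008 0 0 0 0;0 0 0 0 0 0 73;0 0 0 0 0 0 73;0 0 0 0 0 0 73;0 0 0 0 0 0 73;0 0 .3 0 0 0 73;0 0 .35 0 0 0 73;0 0 .2 0 0 0 100;0 0 0 0 0 0 100",
)

```text
time_s: 6.27
eef_pos: [608.0, -330.4, 157.4]
ee_rot: [0.005, 0.746, 0.666, 0.001]
force: [-0.2, -0.7, 0.5]
grip_width: 0.982
grip_force: 0.0
```

Call:
drive_tool(
  commands="0 0 0 0 0 0 100;0 0 0 0 0 0 100",
)

```text
time_s: 6.43
eef_pos: [606.1, -329.1, 150.4]
ee_rot: [-0.001, 0.746, 0.666, -0.0]
force: [-0.6, 0.3, -0.3]
grip_width: 0.998
grip_force: 0.0
```

```bash
python3 - <<'E'
from edge import *
pt=capture("top");ps=capture("scene");s=sense();print(s["eef_pos"],s["force"])
draw(pt,{"flask":(607,-329)},"pics/f.png",(330,170,100,90)); 
draw(ps,{},"pics/g.png",(105,115,195,150))
E
```

```text
[ 606.00719669 -329.02780959  149.90632265] [ 0.31614418  0.43819709 -0.45415761]
```

View pics/g.png

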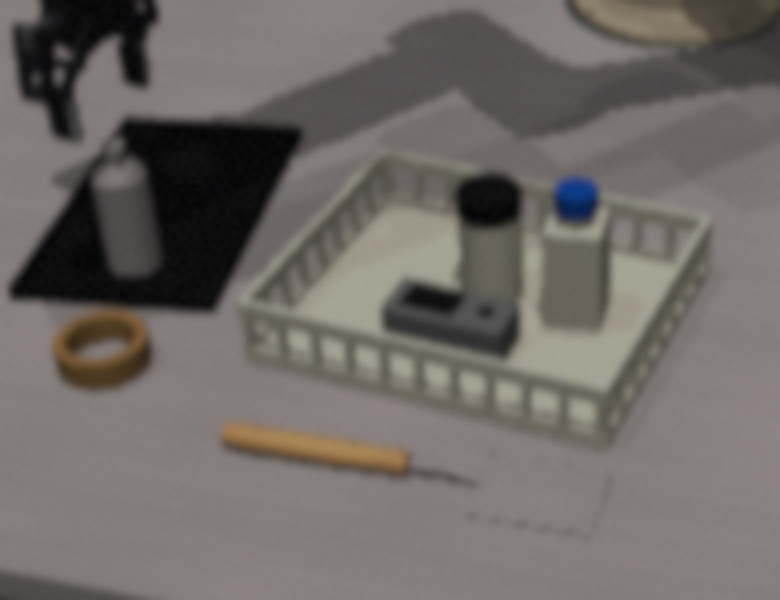

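The flask stands upright in the tray at about (137,170) in the scene view. Now the jar.

Call:
drive_tool(
  commands="-.04 .38 0 0 0 0 100;-.04 .38 0 0 0 0 100;-.04 .38 0 0 0 0 100;-.04 .38 0 0 0 0 100;-.04 .38 0 0 0 0 100;-.04 .38 0 0 0 0 100;-.04 .38 0 0 0 0 100;-.03 .38 0 0 0 0 100;0 0 -.2 0 0 0 100;0 0 -.3 0 0 0 100;0 0 -.2 0 0 0 100;0 0 -.14 0 0 0 100;0 0 0 0 0 0 100;0 0 0 0 0 0 100",
)

```text
time_s: 7.7
eef_pos: [575.0, -25.2, 66.8]
ee_rot: [-0.001, 0.746, 0.666, -0.001]
force: [0.7, -0.3, 1.0]
grip_width: 0.999
grip_force: 0.0
```

Call:
drive_tool(
  commands="0 0 0 0 0 0 0;0 0 0 0 0 0 0;0 0 0 0 0 0 0;0 0 0 0 0 0 0;0 0 0 0 0 0 0;0 0 0 0 0 0 0;0 0 0 0 0 0 0;0 0 .2 0 0 0 0;0 0 .35 0 0 0 0;0 0 .25 0 0 0 0;0 0 0 0 0 0 0",
)

```text
time_s: 8.62
eef_pos: [577.4, -25.7, 152.7]
ee_rot: [0.004, 0.746, 0.666, 0.002]
force: [0.7, -1.1, -1.4]
grip_width: 0.599
grip_force: 40.5
```

Call:
drive_tool(
  commands="-.03 -.15 0 0 0 0 0;-.06 -.35 0 0 0 0 0;-.07 -.38 0 0 0 0 0;-.07 -.38 0 0 0 0 0;-.07 -.38 0 0 0 0 0;-.07 -.38 0 0 0 0 0;-.07 -.38 0 0 0 0 0;-.05 -.35 0 0 0 0 0;-.03 -.30 0 0 0 0 0;0 -.1 -.2 0 0 0 0;0 0 -.25 0 0 0 0;0 0 -.2 0 0 0 0;0 0 -.1 0 0 0 0;0 0 -.05 0 0 0 0;0 0 0 0 0 0 0;0 0 0 0 0 0 0",
)

```text
time_s: 9.95
eef_pos: [523.8, -340.4, 68.1]
ee_rot: [0.0, 0.746, 0.666, 0.0]
force: [1.1, -0.2, -1.5]
grip_width: 0.591
grip_force: 38.2
```

Call:
drive_tool(
  commands="0 0 -.012 0 0 0 0;0 0 -.008 0 0 0 0;0 0 0 0 0 0 0;0 0 0 0 0 0 0",
)

```text
time_s: 10.28
eef_pos: [523.8, -340.5, 66.2]
ee_rot: [0.001, 0.746, 0.666, 0.0]
force: [1.1, -0.2, 3.7]
grip_width: 0.597
grip_force: 38.1
```

Call:
drive_tool(
  commands="0 0 0 0 0 0 73;0 0 0 0 0 0 73;0 0 0 0 0 0 73;0 0 .2 0 0 0 73;0 0 .35 0 0 0 73;0 0 .4 0 0 0 100;.06 .36 .05 0 0 .03 100;.06 .36 0 0 0 .03 100;.06 .36 0 0 0 .03 100;.06 .36 0 0 0 .03 100;.06 .36 0 0 0 .03 100;.06 .36 0 0 0 .03 100;.06 .36 0 0 0 .03 100;.06 .36 0 0 0 .03 100;.06 .36 0 0 0 .027 100;.06 .36 0 0 0 0 100;.02 .28 0 0 0 0 100;0 0 0 0 0 0 100;0 0 0 0 0 0 100",
)

```text
time_s: 11.87
eef_pos: [585.3, 48.9, 165.4]
ee_rot: [-0.0, 0.671, 0.741, -0.0]
force: [1.0, -0.8, 0.8]
grip_width: 0.997
grip_force: 0.0
```

Call:
drive_tool(
  commands="0 -.007 -.25 0 0 0 100;0 0 -.35 0 0 0 100;0 0 -.2 0 0 0 100;0 0 -.13 0 0 0 100;0 0 0 0 0 0 100;0 0 0 0 0 0 0;0 0 0 0 0 0 0;0 0 0 0 0 0 0;0 0 0 0 0 0 0;0 0 0 0 0 0 0;0 0 0 0 0 0 0;0 0 0 0 0 0 0;0 0 0 0 0 0 0",
)

```text
time_s: 12.95
eef_pos: [585.9, 46.7, 73.4]
ee_rot: [0.001, 0.672, 0.74, 0.0]
force: [-0.4, -2.9, 5.8]
grip_width: 0.535
grip_force: 45.4
```

Call:
drive_tool(
  commands="0 0 .2 0 0 0 0;0 0 .35 0 0 0 0;0 0 .25 0 0 0 0;-.05 -.18 0 0 0 0 0;-.13 -.36 0 0 0 0 0;-.13 -.36 0 0 0 0 0;-.13 -.36 0 0 0 0 0;-.13 -.36 0 0 0 0 0;-.13 -.36 0 0 0 0 0;-.13 -.36 0 0 0 0 0;-.13 -.36 0 0 0 0 0;-.13 -.36 0 0 0 0 0;-.13 -.36 0 0 0 0 0;-.13 -.36 0 0 0 0 0;-.11 -.22 0 0 0 0 0;0 0 -.25 0 0 0 0;0 0 -.25 0 0 0 0;0 0 -.2 0 0 0 0;0 0 -.1 0 0 0 0;0 0 0 0 0 0 0",
)

```text
time_s: 14.62
eef_pos: [439.5, -352.6, 71.8]
ee_rot: [-0.001, 0.672, 0.74, 0.0]
force: [-0.4, 1.1, -1.8]
grip_width: 0.53
grip_force: 44.1
```

Call:
drive_tool(
  commands="0 0 -.012 0 0 0 0;0 0 -.008 0 0 0 0;0 0 0 0 0 0 0;0 0 0 0 0 0 0",
)

```text
time_s: 14.95
eef_pos: [439.5, -353.0, 70.7]
ee_rot: [0.0, 0.672, 0.74, -0.0]
force: [0.5, 0.9, -1.9]
grip_width: 0.532
grip_force: 44.1
```

Call:
drive_tool(
  commands="0 0 -.01 0 0 0 0;0 0 0 0 0 0 0;0 0 0 0 0 0 0",
)

```text
time_s: 15.2
eef_pos: [439.6, -353.1, 70.4]
ee_rot: [0.0, 0.672, 0.74, -0.0]
force: [-1.3, 2.5, 5.1]
grip_width: 0.528
grip_force: 44.7
```

Call:
drive_tool(
  commands="0 0 0 0 0 0 73;0 0 0 0 0 0 73;0 0 0 0 0 0 73;0 0 .2 0 0 0 73;0 0 .35 0 0 0 73;0 0 .4 0 0 0 100;.1 .2 .1 0 0 -.03 100;.2 .3 0 0 0 -.03 100;.2 .3 0 0 0 -.03 100;.2 .3 0 0 0 -.03 100;.2 .3 0 0 0 -.03 100;0 0 0 0 0 -.03 100;0 0 0 0 0 -.03 100;0 0 0 0 0 -.03 100;0 0 0 0 0 -.015 100;0 0 0 0 0 0 100",
)

```text
time_s: 16.53
eef_pos: [529.0, -214.1, 174.5]
ee_rot: [-0.0, 0.744, 0.669, -0.0]
force: [0.7, 0.3, 0.5]
grip_width: 0.999
grip_force: 0.0
```

```bash
python3 - <<'E'
from edge import *
pt=avg("top");ps=avg("scene",3);s=sense();print(s["eef_pos"],s["ee_rot"])
o=run(pt,ps,["logger","dock"],{"logger":(642,-37,-.11),"dock":(478,355,0)})
a=pt["pixels"][160:250,250:350]; f=[]
OBJ["dockin"]=([rect(60,124,(8,)),rect(60,140,(28,)),rect(120,150,(0,8))],0)
r={"logger":o["logger"][0][0],"dockin":o["dock"][0][0]}
draw(pt,r,"pics/i1.png",(155,165,180,95)); draw(ps,r,"pics/i2.png",(190,150,195,95))
for k in (1,2):
    x=cv2.imread(f"pics/i{k}.png"); f.append(cv2.resize(x,(720,int(x.shape[0]*720/x.shape[1]))))
x=np.vstack(f); x=cv2.resize(x,None,fx=600/x.shape[0],fy=600/x.shape[0]) if x.shape[0]>600 else x; cv2.imwrite("pics/i.png",x)
E
```

```text
[ 529.37817826 -213.22289415  174.50629907] [2.85334796e-05 7.42852385e-01 6.69455251e-01 9.44006196e-06]
logger ([643.264, -36.846, -0.112], np.float64(27.4)) ([638.083, -36.089, -0.115], np.float64(15.4)) ([648.522, -36.41, -0.074], np.float64(14.0))
dock ([478.097, 354.534, -0.008], np.float64(11.5)) ([478.062, 355.565, -0.018], np.float64(5.9)) ([478.326, 353.617, 0.012], np.float64(5.8))
```

View pics/i.png

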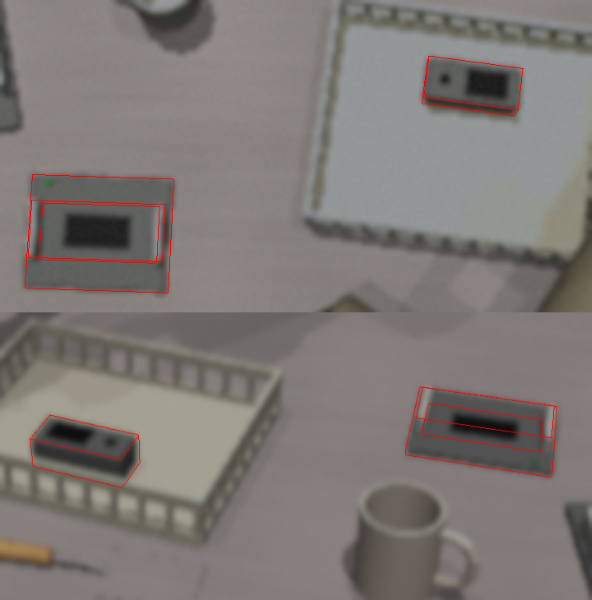

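Call:
drive_tool(
  commands=".19 .294 0 0 0 -.01 100;.19 .294 0 0 0 0 100;.19 .294 0 0 0 0 100;.19 .294 0 0 0 0 100;.19 .294 0 0 0 0 100;.18 .292 0 0 0 0 100;0 0 -.3 0 0 0 100;0 0 -.38 0 0 0 100;0 0 -.35 0 0 0 100;0 0 -.25 0 0 0 100;0 0 -.1 0 0 0 100;0 0 -.05 0 0 0 100;0 0 0 0 0 0 100;0 0 0 0 0 0 100",
)

```text
time_s: 18.05
eef_pos: [643.4, -37.1, 33.2]
ee_rot: [0.001, 0.745, 0.667, 0.001]
force: [0.8, -0.1, -0.3]
grip_width: 1.0
grip_force: 0.0
```

Call:
drive_tool(
  commands="0 0 0 0 0 0 0;0 0 0 0 0 0 0;0 0 0 0 0 0 0;0 0 0 0 0 0 0;0 0 0 0 0 0 0;0 0 0 0 0 0 0;0 0 0 0 0 0 0;0 0 0 0 0 0 0;0 0 0 0 0 0 0",
)

```text
time_s: 18.8
eef_pos: [643.0, -37.0, 32.5]
ee_rot: [0.001, 0.745, 0.667, 0.0]
force: [-1.0, 1.1, 6.4]
grip_width: 0.519
grip_force: 42.4
```

Call:
drive_tool(
  commands="0 0 .2 0 0 0 0;0 0 .35 0 0 0 0;0 0 .35 0 0 0 0;-.04 .1 0 0 0 0 0;-.14 .335 0 0 0 .013 0;-.14 .335 0 0 0 .013 0;-.14 .335 0 0 0 .013 0;-.14 .335 0 0 0 .013 0;-.14 .335 0 0 0 .013 0;-.14 .335 0 0 0 .013 0;-.14 .335 0 0 0 .013 0;-.14 .335 0 0 0 .013 0;-.14 .335 0 0 0 .013 0;-.14 .335 0 0 0 .013 0;-.14 .335 0 0 0 0 0;-.07 .13 0 0 0 0 0;0 0 0 0 0 0 0;0 0 0 0 0 0 0;0 0 0 0 0 0 0",
)

```text
time_s: 20.38
eef_pos: [477.8, 353.9, 121.3]
ee_rot: [0.0, 0.711, 0.704, -0.0]
force: [-0.7, -1.1, -1.4]
grip_width: 0.519
grip_force: 41.5
```

```bash
python3 - <<'E'
from edge import *
s=sense();print(s["eef_pos"],s["ee_rot"],2*np.arctan2(s["ee_rot"][2],s["ee_rot"][1])-np.pi/2)
z=s["eef_pos"][2]-32.5+6
pt=avg("top",3);ps=avg("scene",3)
OBJ["logger"]=([rect(45,100,(z,z+35)),rect(45,100,(z+35,))],0)
V=[(p,grads(p)) for p in (pt,ps)]
for v in (V,V[:1],V[1:]): print(efit(v,OBJ["logger"][0],(478,354,0)))
f=[]
draw(pt,{"logger":(478,354,0)},"pics/j1.png",(155,200,80,60)); draw(ps,{"logger":(478,354,0)},"pics/j2.png",(310,140,80,60))
cv2.imwrite("pics/j.png",np.hstack([cv2.imread("pics/j1.png"),cv2.imread("pics/j2.png")]))
E
```

```text
[477.7512843 353.9010657 121.2768534] [ 6.63725690e-05  7.10630907e-01  7.03564967e-01 -2.17665427e-04] -0.00999278980885654
(array([ 4.73943e+02,  3.53950e+02, -2.10000e-02]), np.float64(17.3))
(array([4.84257e+02, 3.69610e+02, 3.54000e-01]), np.float64(9.5))
(array([ 4.76105e+02,  3.53447e+02, -4.00000e-03]), np.float64(10.0))
```

View pics/j.png

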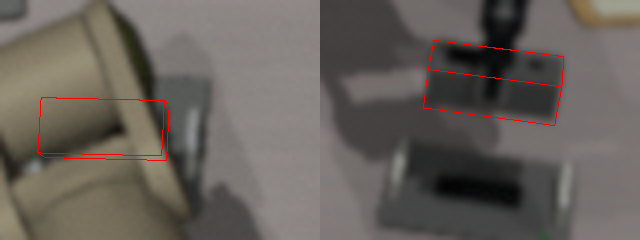

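Call:
drive_tool(
  commands="0 .006 -.2 0 0 0 0;0 0 -.3 0 0 0 0;0 0 -.2 0 0 0 0;0 0 -.1 0 0 0 0;0 0 -.04 0 0 0 0;0 0 -.02 0 0 0 0;0 0 -.012 0 0 0 0;0 0 0 0 0 0 0;0 0 0 0 0 0 0",
)

```text
time_s: 21.43
eef_pos: [477.9, 355.5, 35.3]
ee_rot: [0.0, 0.71, 0.704, 0.001]
force: [0.2, 0.1, -1.6]
grip_width: 0.521
grip_force: 41.5
```

Call:
drive_tool(
  commands="0 -.005 -.01 0 0 0 0;0 0 -.008 0 0 0 0;0 0 0 0 0 0 0;0 0 0 0 0 0 0",
)

```text
time_s: 21.77
eef_pos: [477.9, 355.2, 34.5]
ee_rot: [0.0, 0.71, 0.704, 0.001]
force: [-4.3, -2.2, 11.5]
grip_width: 0.519
grip_force: 43.1
```

Contact. Release, rise and check the logger.

Call:
drive_tool(
  commands="0 0 0 0 0 0 100;0 0 0 0 0 0 100;0 0 0 0 0 0 100;0 0 0 0 0 0 100;0 0 0 0 0 0 100;0 0 .25 0 0 0 100;0 0 .4 0 0 0 100;0 0 .4 0 0 0 100;0 0 .25 0 0 0 100;0 -.3 0 0 0 0 100;0 -.35 0 0 0 0 100;0 -.35 0 0 0 0 100;0 -.35 0 0 0 0 100;0 -.35 0 0 0 0 100;0 -.35 0 0 0 0 100;0 -.35 0 0 0 0 100;0 -.3 0 0 0 0 100;0 0 0 0 0 0 100;0 0 0 0 0 0 100",
)

```text
time_s: 23.35
eef_pos: [477.6, 83.7, 162.6]
ee_rot: [0.0, 0.711, 0.703, 0.0]
force: [-0.7, 0.6, -0.9]
grip_width: 0.999
grip_force: 0.0
```

```bash
cat > chk.py <<'E'
from edge import *
pt=avg("top",4);ps=avg("scene",4);s=sense();print(s["eef_pos"])
OBJ["logger"]=([rect(45,100,(8,43)),rect(45,100,(43,))],(478,354.5,-.01))
OBJ["flask"]=([circ(22,4)*1,np.r_[circ(22,4),circ(22,90)],np.r_[circ(9,118),circ(9,110)]][1:],(607,-329))
OBJ["jar"]=([np.r_[circ(26,104),circ(26,82)],np.r_[circ(25,4),circ(26,104)]],(523.5,-340.4))
OBJ["square_bottle"]=([np.r_[circ(17,122),circ(17,98)],rect(46,46,(4,94)),rect(46,46,(94,))],(439.5,-353,.1))
o=run(pt,ps,["logger","dock","flask","jar","square_bottle"])
r={k:v[0][0] for k,v in o.items()}
draw(pt,r,"pics/k1.png",(155,200,80,60)); draw(ps,r,"pics/k2.png",(310,150,80,60))
cv2.imwrite("pics/k.png",np.hstack([cv2.imread("pics/k1.png"),cv2.imread("pics/k2.png")]))
E
python3 chk.py
```

```text
[477.3953048   85.38299283 162.45661666]
logger ([479.231, 365.666, -0.029], np.float64(19.2)) ([467.213, 347.606, 0.029], np.float64(10.8)) ([480.248, 366.346, -0.008], np.float64(10.7))
dock ([477.227, 355.51, -0.017], np.float64(11.0)) ([478.099, 355.584, -0.018], np.float64(5.9)) ([475.109, 358.216, -0.054], np.float64(5.3))
flask ([606.643, -328.95], np.float64(22.8)) ([605.764, -330.75], np.float64(14.0)) ([613.443, -323.706], np.float64(9.9))
jar ([522.845, -340.429], np.float64(20.0)) ([523.038, -339.668], np.float64(5.0)) ([521.686, -341.487], np.float64(15.1))
square_bottle ([438.702, -351.02, 0.114], np.float64(46.7)) ([438.045, -350.832, 0.085], np.float64(29.0)) ([441.105, -350.171, 0.225], np.float64(18.2))
```

View pics/k.png

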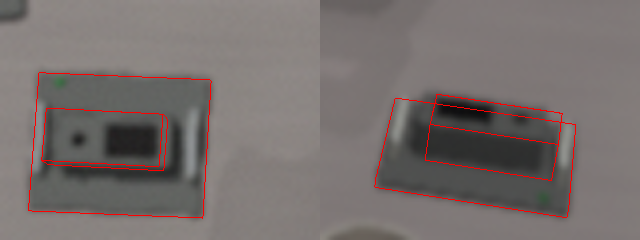

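```bash
python3 - <<'E'
from edge import *
P=[capture("top"),capture("scene")]
old=[np.load("top0.npy"),np.load("scene0.npy")]; new=[avg("top",4)["pixels"],avg("scene",4)["pixels"]]
def rot(y): c,s=np.cos(y),np.sin(y); return np.array([[c,-s],[s,c]])
def loc(p,img,pose,z,tag):
    # dark screen blob near the logger, in logger frame
    q=dict(p); q["pixels"]=img; c=px(p,[pose[0],pose[1],z])[0]
    im,o=roi(q,c,16); g=im.max(2)
    H,W=g.shape; jj,ii=np.mgrid[0:H,0:W]; uv=np.c_[(ii.ravel()+.5)/S-.5+o[0],(jj.ravel()+.5)/S-.5+o[1]]
    f,M,C=cam(p); d=np.c_[(uv[:,0]-p["cx"])/f,(uv[:,1]-p["cy"])/f,np.ones(len(uv))]@M.T
    X=(C+d*((z-C[2])/d[:,2])[:,None])[:,:2]; L=(X-np.array(pose[:2]))@rot(pose[2])
    G=g.ravel(); sel=(abs(L[:,0])<20)&(L[:,1]<12)&(L[:,1]>-46)
    t=(np.percentile(G[sel],3)+np.percentile(G[sel],75))/2; k=sel&(G<t); wt=(t-G[k])
    print(tag,round(float(t)),np.round((L[k]*wt[:,None]).sum(0)/wt.sum(),1))
for p,a,b,n in zip(P,old,new,("top","scene")):
    loc(p,a,(643.3,-36.9,-.11),41,n+" before"); loc(p,b,(478,354.8,-.01),43,n+" after")
E
```

```text
top before 57 [  0.4 -14.9]
top after 60 [ -1.4 -13.8]
scene before 42 [ -1.  -16.6]
scene after 42 [ -3.4 -14.9]
```

The logger's screen lies where it should, to about 2 mm in both views, and the dock still fits as before. Next I'll return the bottle, then the jar, then the flask.

Call:
drive_tool(
  commands="-.03 -.2 0 0 0 .014 100;-.03 -.36 0 0 0 .014 100;-.03 -.36 0 0 0 .014 100;-.03 -.36 0 0 0 .014 100;-.03 -.36 0 0 0 .014 100;-.03 -.36 0 0 0 .014 100;-.03 -.36 0 0 0 .014 100;-.03 -.36 0 0 0 .014 100;-.03 -.36 0 0 0 .014 100;-.03 -.36 0 0 0 .014 100;-.03 -.36 0 0 0 0 100;-.03 -.36 0 0 0 0 100;-.02 -.225 0 0 0 0 85;0 0 0 0 0 0 85;0 0 0 0 0 0 80;0 0 0 0 0 0 80",
)

```text
time_s: 25.58
eef_pos: [439.5, -353.0, 162.3]
ee_rot: [-0.0, 0.671, 0.742, 0.0]
force: [0.3, -0.6, -0.1]
grip_width: 0.801
grip_force: 0.0
```

Call:
drive_tool(
  commands="0 0 -.25 0 0 0 80;0 0 -.35 0 0 0 80;0 0 -.2 0 0 0 80;0 0 -.12 0 0 0 80;0 0 0 0 0 0 80;0 0 0 0 0 0 0;0 0 0 0 0 0 0;0 0 0 0 0 0 0;0 0 0 0 0 0 0;0 0 0 0 0 0 0;0 0 0 0 0 0 0;0 0 0 0 0 0 0",
)

```text
time_s: 26.58
eef_pos: [439.6, -353.5, 70.8]
ee_rot: [0.0, 0.671, 0.742, 0.0]
force: [0.3, 3.4, 5.6]
grip_width: 0.532
grip_force: 41.9
```

Call:
drive_tool(
  commands="0 0 .2 0 0 0 0;0 0 .35 0 0 0 0;0 0 .25 0 0 0 0;.05 .18 0 0 0 0 0;.13 .36 0 0 0 0 0;.13 .36 0 0 0 0 0;.13 .36 0 0 0 0 0;.13 .36 0 0 0 0 0;.13 .36 0 0 0 0 0;.13 .36 0 0 0 0 0;.13 .36 0 0 0 0 0;.13 .36 0 0 0 0 0;.13 .36 0 0 0 0 0;.13 .36 0 0 0 0 0;.115 .217 0 0 0 0 0;0 0 -.25 0 0 0 0;0 0 -.25 0 0 0 0;0 0 -.17 0 0 0 0;0 0 -.08 0 0 0 0;0 0 0 0 0 0 0",
)

```text
time_s: 28.25
eef_pos: [585.3, 45.8, 74.3]
ee_rot: [-0.001, 0.671, 0.742, -0.001]
force: [-0.7, 0.7, -0.3]
grip_width: 0.537
grip_force: 41.9
```

Call:
drive_tool(
  commands="0 0 -.01 0 0 0 0;0 0 -.01 0 0 0 0;0 0 0 0 0 0 0;0 0 0 0 0 0 0",
)

```text
time_s: 28.58
eef_pos: [586.1, 45.9, 73.8]
ee_rot: [0.0, 0.671, 0.742, 0.0]
force: [-0.3, -0.4, -1.6]
grip_width: 0.535
grip_force: 41.9
```

Call:
drive_tool(
  commands="0 .006 -.008 0 0 0 0;0 0 -.005 0 0 0 0;0 0 0 0 0 0 0;0 0 0 0 0 0 0",
)

```text
time_s: 28.92
eef_pos: [586.1, 46.6, 72.6]
ee_rot: [0.0, 0.671, 0.742, 0.0]
force: [-1.0, 0.5, 1.4]
grip_width: 0.535
grip_force: 42.2
```

Call:
drive_tool(
  commands="0 0 0 0 0 0 80;0 0 0 0 0 0 90;0 0 0 0 0 0 100;0 0 0 0 0 0 100;0 0 .2 0 0 0 100;0 0 .35 0 0 0 100;0 0 .37 0 0 0 100;-.06 -.36 0 0 0 -.03 100;-.06 -.36 0 0 0 -.03 100;-.06 -.36 0 0 0 -.03 100;-.06 -.36 0 0 0 -.03 100;-.06 -.36 0 0 0 -.03 100;-.06 -.36 0 0 0 -.03 100;-.06 -.36 0 0 0 -.03 100;-.06 -.36 0 0 0 -.03 100;-.06 -.36 0 0 0 -.027 80;-.06 -.36 0 0 0 0 80;-.023 -.271 0 0 0 0 80;0 0 0 0 0 0 80;0 0 0 0 0 0 80",
)

```text
time_s: 30.58
eef_pos: [523.2, -341.6, 163.8]
ee_rot: [-0.0, 0.745, 0.667, 0.0]
force: [-0.7, 0.5, -1.4]
grip_width: 0.802
grip_force: 0.0
```

Call:
drive_tool(
  commands=".006 .01 -.25 0 0 0 80;0 0 -.35 0 0 0 80;0 0 -.25 0 0 0 80;0 0 -.13 0 0 0 80;0 0 0 0 0 0 80;0 0 0 0 0 0 0;0 0 0 0 0 0 0;0 0 0 0 0 0 0;0 0 0 0 0 0 0;0 0 0 0 0 0 0;0 0 0 0 0 0 0;0 0 0 0 0 0 0",
)

```text
time_s: 31.58
eef_pos: [524.9, -340.0, 67.9]
ee_rot: [0.001, 0.745, 0.667, 0.0]
force: [-0.3, 0.9, 6.8]
grip_width: 0.596
grip_force: 41.7
```

Call:
drive_tool(
  commands="0 0 .2 0 0 0 0;0 0 .35 0 0 0 0;0 0 .25 0 0 0 0;.03 .15 0 0 0 0 0;.06 .35 0 0 0 0 0;.07 .38 0 0 0 0 0;.07 .38 0 0 0 0 0;.07 .38 0 0 0 0 0;.07 .38 0 0 0 0 0;.07 .38 0 0 0 0 0;.05 .35 0 0 0 0 0;.025 .302 0 0 0 0 0;0 .1 0 0 0 0 0;0 0 -.25 0 0 0 0;0 0 -.25 0 0 0 0;0 0 -.17 0 0 0 0;0 0 -.08 0 0 0 0;0 0 0 0 0 0 0;0 0 0 0 0 0 0",
)

```text
time_s: 33.17
eef_pos: [575.7, -24.6, 71.3]
ee_rot: [0.0, 0.745, 0.667, -0.0]
force: [-0.7, -0.2, -0.8]
grip_width: 0.592
grip_force: 41.5
```

Call:
drive_tool(
  commands="0 0 -.01 0 0 0 0;0 0 -.01 0 0 0 0;0 0 0 0 0 0 0;0 0 0 0 0 0 0",
)

```text
time_s: 33.5
eef_pos: [575.8, -24.4, 69.3]
ee_rot: [0.0, 0.745, 0.667, 0.0]
force: [0.8, -0.1, -1.6]
grip_width: 0.59
grip_force: 41.5
```

Call:
drive_tool(
  commands="-.007 -.006 -.006 0 0 0 0;0 0 -.006 0 0 0 0;0 0 0 0 0 0 0;0 0 0 0 0 0 0",
)

```text
time_s: 33.83
eef_pos: [575.6, -24.9, 69.2]
ee_rot: [0.001, 0.745, 0.667, 0.001]
force: [-0.8, 1.5, 7.6]
grip_width: 0.587
grip_force: 41.6
```

Call:
drive_tool(
  commands="0 0 0 0 0 0 80;0 0 0 0 0 0 90;0 0 0 0 0 0 100;0 0 0 0 0 0 100;0 0 .2 0 0 0 100;0 0 .35 0 0 0 100;0 0 .37 0 0 0 100;.04 -.38 0 0 0 0 100;.04 -.38 0 0 0 0 100;.04 -.38 0 0 0 0 100;.04 -.38 0 0 0 0 100;.04 -.38 0 0 0 0 100;.04 -.38 0 0 0 0 100;.04 -.38 0 0 0 0 100;.035 -.388 0 0 0 0 80;0 0 0 0 0 0 80;0 0 0 0 0 0 80;0 0 0 0 0 0 80",
)

```text
time_s: 35.33
eef_pos: [606.4, -329.3, 159.5]
ee_rot: [-0.001, 0.745, 0.667, 0.0]
force: [-0.4, -0.5, -0.1]
grip_width: 0.801
grip_force: 0.0
```

Call:
drive_tool(
  commands=".003 -.003 -.25 0 0 0 80;0 0 -.35 0 0 0 80;0 0 -.2 0 0 0 80;0 0 -.13 0 0 0 80;0 0 0 0 0 0 80;0 0 0 0 0 0 0;0 0 0 0 0 0 0;0 0 0 0 0 0 0;0 0 0 0 0 0 0;0 0 0 0 0 0 0;0 0 0 0 0 0 0;0 0 0 0 0 0 0",
)

```text
time_s: 36.33
eef_pos: [607.6, -330.4, 69.2]
ee_rot: [0.002, 0.745, 0.667, 0.0]
force: [-0.5, 1.9, 6.7]
grip_width: 0.5
grip_force: 41.8
```

Call:
drive_tool(
  commands="0 0 .2 0 0 0 0;0 0 .35 0 0 0 0;0 0 .25 0 0 0 0;-.03 .15 0 0 0 0 0;-.06 .35 0 0 0 0 0;-.06 .38 0 0 0 0 0;-.06 .38 0 0 0 0 0;-.06 .38 0 0 0 0 0;-.06 .35 0 0 0 0 0;-.033 .294 0 0 0 0 0;0 0 -.25 0 0 0 0;0 0 -.25 0 0 0 0;0 0 -.17 0 0 0 0;0 0 -.08 0 0 0 0;0 0 -.01 0 0 0 0;0 0 -.01 0 0 0 0;0 0 0 0 0 0 0;0 0 0 0 0 0 0",
)

```text
time_s: 37.83
eef_pos: [570.8, -101.8, 70.5]
ee_rot: [0.0, 0.745, 0.667, 0.0]
force: [-0.5, 0.3, -2.9]
grip_width: 0.502
grip_force: 41.4
```

Call:
drive_tool(
  commands="0 0 -.008 0 0 0 0;0 0 -.006 0 0 0 0;0 0 0 0 0 0 0;0 0 0 0 0 0 0",
)

```text
time_s: 38.17
eef_pos: [570.9, -101.8, 70.3]
ee_rot: [0.001, 0.745, 0.668, 0.0]
force: [-5.0, 1.4, 9.8]
grip_width: 0.503
grip_force: 42.6
```

Call:
drive_tool(
  commands="0 0 0 0 0 0 80;0 0 0 0 0 0 90;0 0 0 0 0 0 100;0 0 0 0 0 0 100;0 0 .2 0 0 0 100;0 0 .35 0 0 0 100;0 0 .37 0 0 0 100;-.1 -.38 .1 0 0 0 100;-.1 -.38 .1 0 0 0 100;-.1 -.38 .1 0 0 0 100;-.1 -.38 0 0 0 0 100;-.1 -.38 0 0 0 0 100;-.1 -.38 0 0 0 0 100;-.1 -.38 0 0 0 0 100;-.1 -.38 0 0 0 0 100;0 0 0 0 0 0 100;0 0 0 0 0 0 100",
)

```text
time_s: 39.58
eef_pos: [489.6, -407.3, 190.0]
ee_rot: [-0.0, 0.746, 0.666, 0.0]
force: [0.9, 1.3, 0.3]
grip_width: 1.0
grip_force: 0.0
```

```bash
python3 - <<'E'
from edge import *
pt=avg("top",4);ps=avg("scene",4)
a=np.load("top0.npy");b=np.load("scene0.npy")
o=run(pt,ps,["jar","flask","square_bottle"])
P0=[dict(pt,pixels=a),dict(ps,pixels=b)]
# relative shift per object cap between old and new pictures
for n,z,P in(("jar",106,(575,-25)),("flask",92,(570.5,-100.4)),("square_bottle",110,(585.6,47.7))):
    for p,q in zip((pt,ps),P0):
        c=px(p,[*P,z])[0].astype(int); r=6
        t=q["pixels"][c[1]-r:c[1]+r,c[0]-r:c[0]+r].astype(np.float32); im=p["pixels"][c[1]-r-4:c[1]+r+4,c[0]-r-4:c[0]+r+4].astype(np.float32)
        k=6; m=cv2.matchTemplate(cv2.resize(im,None,fx=k,fy=k,interpolation=3-1),cv2.resize(t,None,fx=k,fy=k,interpolation=2),cv2.TM_CCOEFF_NORMED)
        _,v,_,l=cv2.minMaxLoc(m); d=np.array(l)/k-4; c2=px(p,[*P,z])[0]
        print(n,"px",np.round(d,2),round(v,3),"mm",np.round((w(p,c2+d,z)-w(p,c2,z))[:2],1))
draw(ps,{},"pics/z2.png",(170,140,130,75)); draw(pt,{},"pics/z1.png",(230,150,130,75))
cv2.imwrite("pics/z.png",np.vstack([cv2.imread("pics/z1.png"),cv2.imread("pics/z2.png")]))
E
```

```text
jar ([572.308, -24.511], np.float64(38.2)) ([571.599, -23.509], np.float64(21.1)) ([572.652, -25.85], np.float64(17.6))
flask ([570.07, -99.466], np.float64(22.1)) ([568.997, -99.401], np.float64(12.3)) ([578.912, -96.601], np.float64(11.9))
square_bottle ([583.371, 47.64, 0.078], np.float64(41.5)) ([582.606, 49.305, 0.279], np.float64(21.7)) ([584.488, 47.579, 0.071], np.float64(20.6))
jar px [-0.5  1.5] 0.964 mm [-5.1  1.6]
jar px [ 0.83 -0.5 ] 0.997 mm [-3.4  1.6]
flask px [-0.17 -0.67] 0.987 mm [2.2 0.6]
flask px [-0.17  0.5 ] 0.987 mm [2.9 0.5]
square_bottle px [0.   0.67] 0.989 mm [-2.2 -0. ]
square_bottle px [ 0.17 -0.5 ] 0.99 mm [-2.8 -0.2]
```

View pics/z.png

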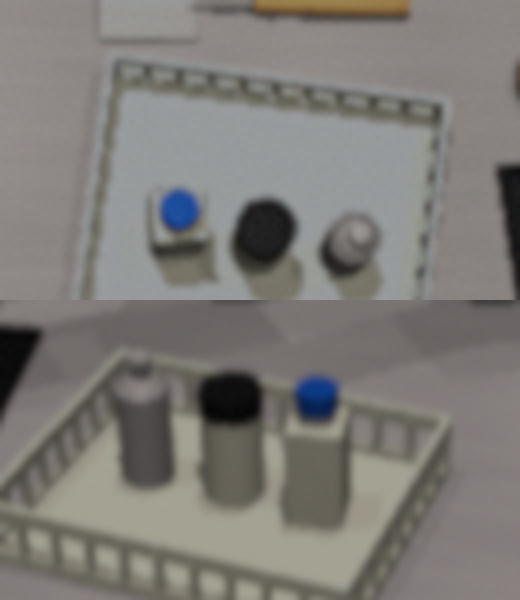

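All three stand upright in the crate: flask at (317,210), jar at (296,207) and bottle at (275,203) in the top view. Compared with the start, the jar is about 4 mm off in x and the others about 2.5 mm. I'll mend the jar by lifting it slightly, shifting it and setting it down.

Call:
drive_tool(
  commands=".08 .36 0 0 0 0 100;.08 .36 0 0 0 0 100;.08 .36 0 0 0 0 100;.08 .36 0 0 0 0 100;.08 .36 0 0 0 0 100;.08 .36 0 0 0 0 100;.08 .36 0 0 0 0 100;.08 .36 0 0 0 0 100;.08 .36 0 0 0 0 100;.08 .36 0 0 0 0 100;.06 .224 0 0 0 0 100;0 0 -.2 0 0 0 100;0 0 0 0 0 0 100;0 0 0 0 0 0 100",
)

```text
time_s: 41.15
eef_pos: [576.1, -23.0, 170.2]
ee_rot: [-0.001, 0.744, 0.668, -0.001]
force: [0.4, -0.2, 0.5]
grip_width: 1.0
grip_force: 0.0
```

Call:
drive_tool(
  commands="-.005 -.019 -.25 0 0 0 100;0 0 -.35 0 0 0 100;0 0 -.28 0 0 0 100;0 0 -.14 0 0 0 100;0 0 0 0 0 0 100;0 0 0 0 0 0 0;0 0 0 0 0 0 0;0 0 0 0 0 0 0;0 0 0 0 0 0 0;0 0 0 0 0 0 0;0 0 0 0 0 0 0;0 0 0 0 0 0 0",
)

```text
time_s: 42.15
eef_pos: [576.8, -25.5, 70.6]
ee_rot: [0.001, 0.745, 0.667, 0.001]
force: [-2.4, 0.6, 5.6]
grip_width: 0.594
grip_force: 40.4
```

Call:
drive_tool(
  commands="0 0 .06 0 0 0 0;.02 -.007 0 0 0 0 0;.02 -.007 0 0 0 0 0;0 0 -.03 0 0 0 0;0 0 -.015 0 0 0 0;0 0 -.01 0 0 0 0;0 0 0 0 0 0 0;0 0 0 0 0 0 0",
)

```text
time_s: 42.82
eef_pos: [580.4, -26.6, 70.5]
ee_rot: [0.001, 0.745, 0.668, 0.0]
force: [-4.8, 0.3, 14.6]
grip_width: 0.594
grip_force: 42.6
```

Call:
drive_tool(
  commands="0 0 .005 0 0 0 0;0 0 0 0 0 0 80;0 0 0 0 0 0 90;0 0 0 0 0 0 100;0 0 0 0 0 0 100;0 0 .2 0 0 0 100;0 0 .35 0 0 0 100;0 0 .4 0 0 0 100;0 0 .1 0 0 0 100;-.1 -.38 0 0 0 0 100;-.1 -.38 0 0 0 0 100;-.1 -.38 0 0 0 0 100;-.1 -.38 0 0 0 0 100;-.1 -.38 0 0 0 0 100;-.1 -.38 0 0 0 0 100;-.1 -.38 0 0 0 0 100;-.1 -.38 0 0 0 0 100;-.1 -.38 0 0 0 0 100;0 0 0 0 0 0 100;0 0 0 0 0 0 100",
)

```text
time_s: 44.48
eef_pos: [489.1, -370.1, 173.8]
ee_rot: [-0.0, 0.746, 0.666, 0.0]
force: [0.6, 0.2, -0.0]
grip_width: 0.997
grip_force: 0.0
```

```bash
python3 - <<'E'
from edge import *
pt=avg("top",4);ps=avg("scene",4)
P0=[dict(pt,pixels=np.load("top0.npy")),dict(ps,pixels=np.load("scene0.npy"))]
run(pt,ps,["jar"])
for n,z,P in(("jar",106,(575,-25)),("flask",92,(570.5,-100.4)),("square_bottle",110,(585.6,47.7))):
    for p,q in zip((pt,ps),P0):
        c=px(p,[*P,z])[0].astype(int); r=6
        t=q["pixels"][c[1]-r:c[1]+r,c[0]-r:c[0]+r].astype(np.float32); im=p["pixels"][c[1]-r-4:c[1]+r+4,c[0]-r-4:c[0]+r+4].astype(np.float32)
        k=6; m=cv2.matchTemplate(cv2.resize(im,None,fx=k,fy=k,interpolation=2),cv2.resize(t,None,fx=k,fy=k,interpolation=2),cv2.TM_CCOEFF_NORMED)
        _,v,_,l=cv2.minMaxLoc(m); d=np.array(l)/k-4; c2=px(p,[*P,z])[0]
        print(n,round(v,3),"mm",np.round((w(p,c2+d,z)-w(p,c2,z))[:2],1))
cv2.imwrite("pics/fin.png",ps["pixels"])
E
```

```text
jar ([575.706, -25.721], np.float64(37.9)) ([574.795, -24.308], np.float64(21.1)) ([576.569, -26.733], np.float64(17.4))
jar 0.96 mm [-1.7  1.1]
jar 0.998 mm [0.9 0.3]
flask 0.987 mm [2.2 0.6]
flask 0.986 mm [2.9 0.5]
square_bottle 0.988 mm [-2.2 -0. ]
square_bottle 0.99 mm [-2.8 -0.2]
```

View pics/fin.png

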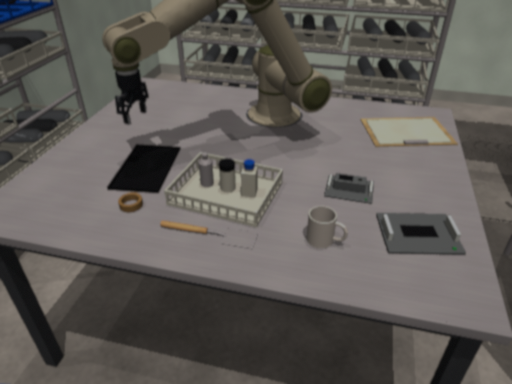

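The containers stand in the crate at (206,170), (227,175) and (249,178). The logger is on the small dock at (349,186), and the tape roll, scraper and mug look unmoved. The arm is clear of everything, so I'm handing in.

```bash
python3 -c "
from rig import finish_job; print(finish_job())"
```

```text
the job is handed in; nothing more can be done
None
```

The job is handed in (no verdict shown): the logger lies screen up on the smaller dock, centred to about 2 mm, and the three containers are back upright within about 3 mm of their starting spots by the before/after pictures; the tape roll, scraper and mug were not touched.

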